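# Show the next sample, its well, and start the timer

## Task

Show the trainee the next loading step: with the fingertips straight above it, a finger's width or two off, point at the wide test tube in the rack and hold still there for two seconds, then point in the same way at the middle of the empty well of the heating block for two seconds. Then press the button of the bench timer fully down and let it go to start the loading time, and finish clear of everything. Touch nothing but the timer, and lift or shift nothing.

Things in the scene. Friction and masses are not known exactly. Their poses are not given: they have to be found in the camera images.
- wide_tube_top (a point): centre of the top of the cap of the wide test tube, the point to point at: 123 mm above the tube's foot, 129 mm above the bench.
- wide_tube: the one wide tube in the rack: clear tube 26 mm across with a blue cap 34 mm across (the other three have blue caps 22 mm across), all equally tall, 123 mm; loose; origin at the centre of its foot. It may stand in any of the four cells.
- rack: white plastic test-tube rack, 52 x 196 mm and 70 mm tall, fixed to the bench; origin at the centre of its underside, its y axis along the row of four cells, which are 46 mm apart. The tubes stand 59 mm out of it.
- free_well (a point): centre of the mouth of the one empty well, level with the top of the heating block, 120 mm above the bench: a round hole 28 mm across, dark inside. It may be any of the four wells.
- heating_block: teal heating block with a grey top, 180 x 180 mm and 120 mm tall, fixed to the bench; origin at the centre of its underside. Four wells in a square in the middle of its top, 60 mm apart along its x and y axes; three hold capped vials, one is empty.
- timer_button (a joint): travel of the timer's push button: 0 when up, 0.006 m when fully down; sprung, fully down takes 5 N, comes back up when released.
- timer_button_top (a point): centre of the top of the push button, moving with it: black, round, 30 mm across, standing 10 mm out of its round housing, pressed straight down; 58 mm above the bench when up.
- timer: grey bench timer, a flat box 110 x 70 mm and 36 mm tall, fixed to the bench; origin at the centre of its underside. Its only button is on its top, 25 mm from its centre towards its own -x (the robot's side); a display lies on the other half.
- reagent_bottle: white bottle, 64 mm across, 170 mm tall, loose bystander; origin at the centre of its foot.
- beaker: glass beaker, 72 mm across, 90 mm tall, loose bystander; origin at the centre of its foot.
- flask: steel vacuum flask with a 44 mm neck, 60 mm across, 190 mm tall, loose bystander; origin at the centre of its foot.
- slim_tube_1: slim clear test tube, 19 mm across, blue cap 22 mm across, 123 mm tall, standing in a cell of the rack; origin at the centre of its foot. Not the tube meant.
- slim_tube_2: slim clear test tube, 19 mm across, blue cap 22 mm across, 123 mm tall, standing in a cell of the rack; origin at the centre of its foot. Not the tube meant.
- slim_tube_3: slim clear test tube, 19 mm across, blue cap 22 mm across, 123 mm tall, standing in a cell of the rack; origin at the centre of its foot. Not the tube meant.
- vial_1: short amber vial with a white cap, 24 mm across, 62 mm tall, standing in a well of the heating block so that its cap rises 22 mm above the block's top; origin at the centre of its foot.
- vial_2: short amber vial with a white cap, 24 mm across, 62 mm tall, standing in a well of the heating block so that its cap rises 22 mm above the block's top; origin at the centre of its foot.
- vial_3: short amber vial with a white cap, 24 mm across, 62 mm tall, standing in a well of the heating block so that its cap rises 22 mm above the block's top; origin at the centre of its foot.
Not all that is in view belongs to the job. What is shaped like the slim_tube_2 but turquoise or yellow is not meant.

How it is judged:
On the way, in this order (a step that is already met when the one before it is completed fails the run):
1. the fingertips point at the wide tube from just above its cap, for 1.5 s (horizontal distance between the grasp point and wide_tube_top below 0.017 m and z of the grasp point in the frame of wide_tube_top between 0.02 and 0.08 m), for 1.5 s.
2. the fingertips point at the empty well from just above its mouth, for 1.5 s (horizontal distance between the grasp point and free_well below 0.017 m and z of the grasp point in the frame of free_well between 0.02 and 0.08 m), for 1.5 s.
3. the timer's button is pressed down, by at least 4.5 of its 6 mm, by the fingers (value of joint timer_button above 0.0045 m and contact force between the fingers and timer above 0.5 N), for 0.05 s.
At the end, for the whole second after the job is handed in: the button is back up (within 1.5 mm), every tube and vial stands upright (within 0.2 rad) within 10 mm of where it was, and the bottle, beaker and flask are within 20 mm of where they were (value of joint timer_button below 0.0015 m and distance of each of wide_tube, slim_tube_1, slim_tube_2, slim_tube_3, vial_1, vial_2, vial_3 from where it was at the start of the episode below 0.01 m and angle between each of wide_tube, slim_tube_1, slim_tube_2, slim_tube_3, vial_1, vial_2, vial_3's own z axis and vertical below 0.2 rad and distance of each of reagent_bottle, beaker, flask from where it was at the start of the episode below 0.02 m); the robot touches nothing.
It fails at once if the robot touches the rack or a tube (over 0.5 N) (contact force between any of the fingers, the arm and rack above 0.5 N or contact force between any of the fingers, the arm and wide_tube above 0.5 N or contact force between any of the fingers, the arm and slim_tube_1 above 0.5 N or contact force between any of the fingers, the arm and slim_tube_2 above 0.5 N or contact force between any of the fingers, the arm and slim_tube_3 above 0.5 N).
It fails at once if the robot touches the heating block or a vial (over 0.5 N) (contact force between any of the fingers, the arm and heating_block above 0.5 N or contact force between any of the fingers, the arm and vial_1 above 0.5 N or contact force between any of the fingers, the arm and vial_2 above 0.5 N or contact force between any of the fingers, the arm and vial_3 above 0.5 N).
It fails at once if a tube or vial is lifted or shifted by more than 10 mm (distance of any of wide_tube, slim_tube_1, slim_tube_2, slim_tube_3, vial_1, vial_2, vial_3 from where it was at the start of the episode above 0.01 m).
It fails at once if the robot touches the bottle, the beaker or the flask (over 0.5 N), or one moves by more than 20 mm ((contact force between any of the fingers, the arm and reagent_bottle above 0.5 N or contact force between any of the fingers, the arm and beaker above 0.5 N or contact force between any of the fingers, the arm and flask above 0.5 N) or distance of any of reagent_bottle, beaker, flask from where it was at the start of the episode above 0.02 m).
It also fails if it takes over 59 s, if anything falls off the work surface, if the arm or the gripper's body presses on something with over 40 N, if the wrist force passes 120 N, or if a joint passes its speed limit or range.

## Robot

A 7-joint arm with a two-finger parallel gripper is mounted at the origin on the work surface. World frame = base frame: x ahead of the robot, y to its left, z up, the work surface at z = 0. Lengths are in m, angles in rad, forces in N, time in s.
With the tool pointing down it reaches from about 0.425 to 1.025 m from the base axis. Payload 3.6 kg.
Tool frame: the origin (TCP) lies midway between the tips of the shut fingers; the grasp point (between the pads) lies behind it (robot.grip_point_offset is the z of the grasp point in the tool frame, in m); z points along the fingers, y is the line along which they close (so a half turn about z gives the same grasp; the last joint's range is limited). The gripper opens to 85 mm and grips with 20 to 120 N. Pads are 22 mm wide; open, the fingers measure 114 mm over their backs; the gripper's body (76 mm by 85 mm) begins 54 mm behind the grasp point. The pads swing forward as they close: fully open they stand 13 mm farther back than shut.
Start: joints at [1.135, 0.591, 0.048, 1.609, -0.033, 0.943, -0.034], TCP at [0.243, -0.683, 0.231] pointing down, gripper open.
Joint ranges: [-2.69, 2.69], [-0.47, 2.24], [-1.27, 1.36], [0.19, 2.51], [-1.53, 4.68], [0.08, 2.07], [-3.09, 3.09]. Speed limits (rad/s): [2.57, 2.57, 3.14, 3.14, 3.14, 3.14, 3.14].

## Interface

Orientations are given as a unit quaternion [w, x, y, z].
In Python, from workcell import robot gives the robot as it stands. The module is installed in compiled form; this text tells all that it offers.
- The arm moves only by the tool carry_out, never from a script. Its argument "plan" is a list of rows, each an object with "hand": the closure in counts, from 0 (fully open) to 255 (shut); "linear": the shift along the tool's x, y, z in m, a list of three; "rotation": the turn, a rotation vector about the tool's x, y, z in rad, a list of three. In form: [{"hand": hand, "linear": [dx, dy, dz], "rotation": [wx, wy, wz]}, ...]. A call has 1 to 20 rows; each row is the pose to reach, as a shift and turn from the pose commanded when the call began, along the tool's axes at that moment; what a row does not reach only later rows make up. A row lasts 1/8 s, in which the tool goes at most 62.5 mm and 10.7 degrees, less where a joint would pass 70% of its speed; a pose out of reach is approached as far as the arm can. A call with a gripper value outside its range is refused whole. The fingers move at their own pace and stop on an object; "newtons" is the grip in N (left out, the last holds). Time passes only in rows, so rows that repeat a pose let the fingers close. It gives the time, the measured TCP pose, the force, the opening and the grip force at its end, in the units of the state.
- robot.state(): the state, without advancing time (a new reading comes with each control period).
- robot.capture(name): name is "scene" or "top" or "wrist"; returns the picture (384x512x3 uint8, blue, green, red); there is no depth.
- robot.calibration(name): a dict with "vfov" (degrees; the focal length in pixels is half the picture's height over the tangent of half this angle, whatever the lens; pixels are square), "cx", "cy" (the principal point, pixels), "R" (3x3) and "t" (3): a world point X has camera coordinates R X + t. Camera axes: x right, y down, z forward; pixel columns grow to the right and rows downward; lengths in m; the calibration is good to about 2 mm. A picture is of the moment at which its call begins: read the wrist's pose just before it. calibration takes no time and is no camera call; for the wrist camera it gives the pose at the moment of the call.
- robot.close_job(): hands the job in; it is judged then, once.
Trained networks look in the newest picture that a camera, given by its name, has taken for a name from the list of things; names that differ only in an ending like _2 or _b are one class to them, and where a whole thing is asked for, a point or a joint stands for the part that bears it (a point fixed in the world has none). Each returns a list of dicts, best first, with "confidence" (0 to 1); they miss things now and then, are a little off and sometimes report something else, mostly with a low value. They report only what shows in the picture. A call takes as long as a camera call. They do not tell look-alikes from the thing itself.
- robot.spot_in(camera, thing): "location" ([x, y, z] in m, in world coordinates, good to about 4 mm: the middle of the surface that is visible of it).
The state is a dict: "t": time; "joint_positions": joint angles; "joint_velocities": joint speeds; "joint_efforts": joint torques, N m; "eef_pos": TCP position; "orientation": TCP orientation; "ft_force": force on the tool from outside, world axes, zero at the start; "ft_torque": the same for the moment, N m; "finger_gap": finger opening in m; "finger_force": force on a finger pad.
Only numpy, scipy, OpenCV 4.12 (cv2) and the standard library are available. Lean on these libraries where they do the work, as an engineer would, in place of code of your own. Each camera call takes 0.05 s, during which the arm holds its last target. There are 200 camera calls.

## Working session

There is one attempt and no reset: what is moved stays moved. The work goes in short steps, Python scripts to look and compute and a tool call to move; the robot and the scene stay as the last step left them, time stands still between calls to the robot, and variables do not carry over. Pictures are saved under pics/ and viewed, at most 10 in all, crops included, and the job is handed in when it is done.

Besides the shell and the picture viewer there is one more tool, called as name(argument=value, ...) on one line, values as JSON. carry_out: Moves the arm, as the interface text tells. Its arguments: {"type":"object","properties":{"plan":{"type":"array","items":{"type":"object","properties":{"hand":{"type":"number"},"linear":{"type":"array","items":{"type":"number"}},"rotation":{"type":"array","items":{"type":"number"}}}}},"newtons":{"type":"number"}},"required":["plan"]}

```bash
mkdir -p pics; python3 - <<'E'
from workcell import robot
import cv2
s=robot.state();print(s['t'],s['eef_pos'],s['orientation'],robot.grip_point_offset,s['finger_gap'])
for c in ("scene","top"):
    cv2.imwrite(f'pics/{c}0.png',robot.capture(c))
    k=robot.calibration(c);print(c,k)
for n in ("wide_tube","rack","heating_block","timer","timer_button_top","reagent_bottle","beaker","flask","vial_1","free_well"):
    try: print(n,[(round(d['confidence'],2),[round(float(v),3) for v in d['location']]) for d in robot.spot_in("top",n)])
    except Exception as e: print(n,e)
E
```

```text
0.0 [ 0.24271498 -0.68227008  0.23015453] [-1.09545266e-03  9.85429831e-01  1.70078748e-01 -2.61731525e-04] -0.0187 0.08565022530054897
scene {'vfov': 43.627699613872316, 'cx': 253.75593542987437, 'cy': 197.9865711428393, 'R': array([[ 0.14054739,  0.9900704 ,  0.00265335],
       [ 0.75266449, -0.1051041 , -0.64996099],
       [-0.64322826,  0.0933474 , -0.75996294]]), 't': array([-0.08888352, -0.33636244,  1.73543639])}
top {'vfov': 56.10889286059974, 'cx': 254.37545232111464, 'cy': 189.69656876149082, 'R': array([[ 0.01642279, -0.99983871,  0.00727014],
       [-0.98266618, -0.0174827 , -0.18455765],
       [ 0.18465498, -0.00411317, -0.9827948 ]]), 't': array([1.00416872e-03, 5.42730087e-01, 1.04425725e+00])}
wide_tube [(0.67, [0.549, 0.284, 0.132])]
rack [(0.75, [0.53, 0.22, 0.065])]
heating_block [(0.98, [0.505, -0.234, 0.119])]
timer [(0.91, [0.491, -0.022, 0.039])]
timer_button_top [(0.58, [0.464, -0.022, 0.058])]
reagent_bottle [(0.9, [0.366, 0.387, 0.108])]
beaker [(0.93, [0.316, -0.383, 0.05]), (0.41, [0.49, -0.021, 0.039]), (0.18, [0.546, 0.244, 0.124])]
flask [(0.6, [0.711, 0.005, 0.145])]
vial_1 [(0.52, [0.543, -0.206, 0.141])]
free_well []
```

View pics/top0.png

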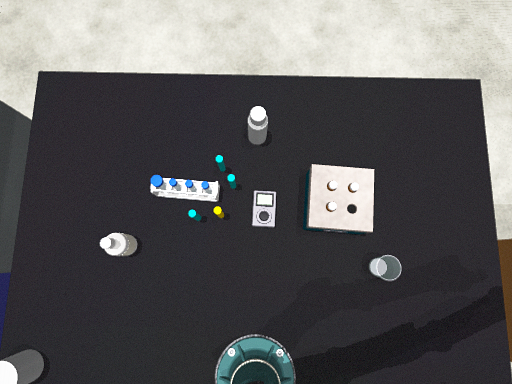

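View pics/scene0.png

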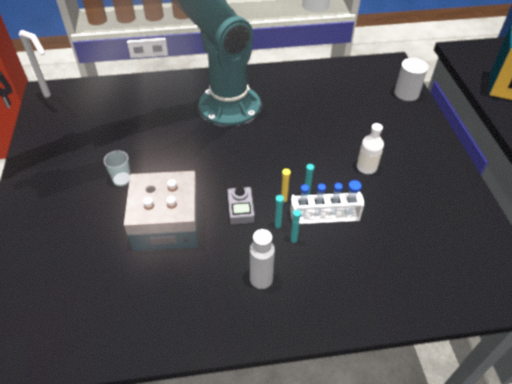

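The top view shows the wide cap at about (157,181), the empty well at (352,209) and the timer button at (264,216). The scene view agrees: wide tube at the outer end of the rack (355,187), well at (151,189). Next I'll refine these by colour blobs from both cameras.

```bash
cat > h.py <<'E'
import numpy as np, cv2
from workcell import robot
def ray(cam,u,v,z,k=None):
    k=k or robot.calibration(cam); f=192/np.tan(np.radians(k['vfov']/2))
    R,t=np.array(k['R']),np.array(k['t']); c=-R.T@t
    d=R.T@np.array([(u-k['cx'])/f,(v-k['cy'])/f,1]); return (c+d*(z-c[2])/d[2]).round(4)
def blob(im,u,v,kind,r=12):
    p=im[v-r:v+r+1,u-r:u+r+1].astype(int)
    b,g,rr=p[...,0],p[...,1],p[...,2]
    m=(b-rr>70)&(b-g>40) if kind=='blue' else p.max(2)<90
    n,l,st,c=cv2.connectedComponentsWithStats(m.astype(np.uint8))
    i=1+min(range(n-1),key=lambda i:np.hypot(*(c[i+1]-r)) - .02*st[i+1,4])
    return c[i]+[u-r,v-r],st[i]
E
python3 - <<'E'
from h import *
for cam,ts in (("top",[(157,181,'blue',.127),(352,209,'dark',.12),(264,216,'dark',.057)]),("scene",[(355,187,'blue',.125),(151,189,'dark',.12),(240,191,'dark',.056)])):
    im=cv2.imread(f'pics/{cam}0.png')
    for u,v,k,z in ts:
        c,s=blob(im,u,v,k,9); print(cam,k,c,s[2:],ray(cam,*c,z))
E
```

```text
top blue [156.09677419 180.2983871 ] [ 13  12 124] [0.5504 0.2892 0.127 ]
top dark [351.42105263 208.49122807] [ 9  8 57] [ 0.4805 -0.264   0.12  ]
top dark [263.3559322  215.50847458] [10  9 59] [ 0.4636 -0.0177  0.057 ]
scene blue [354.45588235 185.46323529] [ 14  12 136] [0.5498 0.29   0.125 ]Traceback (most recent call last):
  File "<stdin>", line 5, in <module>
  File "h.py", line 12, in blob
    i=1+min(range(n-1),key=lambda i:np.hypot(*(c[i+1]-r)) - .02*st[i+1,4])
        ~~~^^^^^^^^^^^^^^^^^^^^^^^^^^^^^^^^^^^^^^^^^^^^^^^^^^^^^^^^^^^^^^^
ValueError: min() iterable argument is empty
```

carry_out(plan=[{"hand":255,"linear":[0,0,-0.04],"rotation":[0,0,0]},{"hand":255,"linear":[0.04,-0.03,-0.07],"rotation":[0,0,0]},{"hand":255,"linear":[0.08,-0.06,-0.07],"rotation":[0,0,0]},{"hand":255,"linear":[0.12,-0.09,-0.07],"rotation":[0,0,0]},{"hand":255,"linear":[0.16,-0.12,-0.07],"rotation":[0,0,0]},{"hand":255,"linear":[0.2,-0.15,-0.07],"rotation":[0,0,0]},{"hand":255,"linear":[0.24,-0.18,-0.07],"rotation":[0,0,0]},{"hand":255,"linear":[0.28,-0.21,-0.07],"rotation":[0,0,0]},{"hand":255,"linear":[0.32,-0.24,-0.07],"rotation":[0,0,0]},{"hand":255,"linear":[0.36,-0.27,-0.07],"rotation":[0,0,0]},{"hand":255,"linear":[0.4,-0.29,-0.07],"rotation":[0,0,0]},{"hand":255,"linear":[0.434,-0.304,-0.07],"rotation":[0,0,0]},{"hand":255,"linear":[0.434,-0.304,-0.07],"rotation":[0,0,0]},{"hand":255,"linear":[0.434,-0.304,-0.07],"rotation":[0,0,0]}])

```text
t: 2.35
eef_pos: [0.5494, -0.2518, 0.3012]
orientation: [0.0, 0.985, 0.17, -0.0]
ft_force: [-0.8, -0.3, 0.3]
finger_gap: 0.0001
finger_force: 0.0
```

carry_out(plan=[{"hand":255,"linear":[0.018,-0.05,0],"rotation":[0,0,0]},{"hand":255,"linear":[0.036,-0.1,0],"rotation":[0,0,0]},{"hand":255,"linear":[0.054,-0.15,0],"rotation":[0,0,0]},{"hand":255,"linear":[0.072,-0.2,0],"rotation":[0,0,0]},{"hand":255,"linear":[0.09,-0.25,0],"rotation":[0,0,0]},{"hand":255,"linear":[0.108,-0.3,0],"rotation":[0,0,0]},{"hand":255,"linear":[0.125,-0.35,0],"rotation":[0,0,0]},{"hand":255,"linear":[0.143,-0.4,0],"rotation":[0,0,0]},{"hand":255,"linear":[0.16,-0.45,0],"rotation":[0,0,0]},{"hand":255,"linear":[0.172,-0.48,0.01],"rotation":[0,0,0]},{"hand":255,"linear":[0.181,-0.509,0.03],"rotation":[0,0,0]},{"hand":255,"linear":[0.181,-0.509,0.03],"rotation":[0,0,0]},{"hand":255,"linear":[0.181,-0.509,0.03],"rotation":[0,0,0]}])

```text
t: 3.98
eef_pos: [0.5507, 0.2866, 0.2714]
orientation: [0.001, 0.986, 0.169, 0.0]
ft_force: [0.9, 0.2, -0.7]
finger_gap: 0.0003
finger_force: 0.0
```

```bash
python3 - <<'E'
from h import *
s=robot.state();print(s['t'],s['eef_pos'],s['orientation'])
k=robot.calibration("wrist");cv2.imwrite('pics/w1.png',robot.capture("wrist"))
cv2.imwrite('pics/s1.png',robot.capture("scene"))
R,t=np.array(k['R']),np.array(k['t']);f=192/np.tan(np.radians(k['vfov']/2))
for p in ([.55,.289,.129],s['eef_pos']):
    q=R@np.array(p)+t;print(q[:2]/q[2]*f+[k['cx'],k['cy']],q[2])
E
```

```text
3.975 [0.55072453 0.28658508 0.27141364] [8.69536446e-04 9.85668759e-01 1.68690073e-01 7.82310352e-06]
[250.53417729 179.86977373] 0.2950491853203307
[252.82051221 262.94400256] 0.1602707800331329
```

View pics/w1.png

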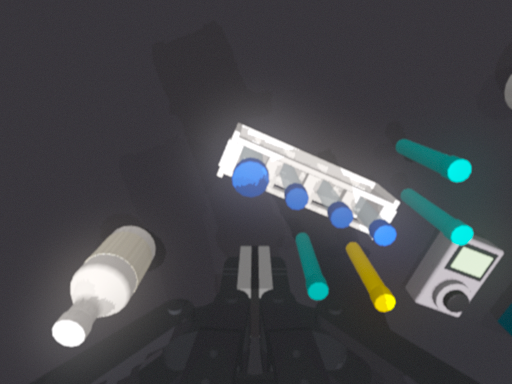

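The wide cap sits at (250,177), against (250.5,180) predicted from the first fix. So the position is right, and I'll descend and hold.

carry_out(plan=[{"hand":255,"linear":[0.001,-0.002,0.025],"rotation":[0,0,0]},{"hand":255,"linear":[0.001,-0.002,0.05],"rotation":[0,0,0]},{"hand":255,"linear":[0.001,-0.002,0.075],"rotation":[0,0,0]},{"hand":255,"linear":[0.001,-0.002,0.095],"rotation":[0,0,0]},{"hand":255,"linear":[0.001,-0.002,0.11],"rotation":[0,0,0]},{"hand":255,"linear":[0.001,-0.002,0.11],"rotation":[0,0,0]},{"hand":255,"linear":[0.001,-0.002,0.11],"rotation":[0,0,0]},{"hand":255,"linear":[0.001,-0.002,0.11],"rotation":[0,0,0]},{"hand":255,"linear":[0.001,-0.002,0.11],"rotation":[0,0,0]},{"hand":255,"linear":[0.001,-0.002,0.11],"rotation":[0,0,0]},{"hand":255,"linear":[0.001,-0.002,0.11],"rotation":[0,0,0]},{"hand":255,"linear":[0.001,-0.002,0.11],"rotation":[0,0,0]},{"hand":255,"linear":[0.001,-0.002,0.11],"rotation":[0,0,0]},{"hand":255,"linear":[0.001,-0.002,0.11],"rotation":[0,0,0]},{"hand":255,"linear":[0.001,-0.002,0.11],"rotation":[0,0,0]},{"hand":255,"linear":[0.001,-0.002,0.11],"rotation":[0,0,0]}])

```text
t: 6.08
eef_pos: [0.5502, 0.2913, 0.1613]
orientation: [-0.0, 0.985, 0.17, -0.0]
ft_force: [-0.3, 0.1, -0.8]
finger_gap: 0.0001
finger_force: 0.0
```

carry_out(plan=[{"hand":255,"linear":[0,0,0],"rotation":[0,0,0]},{"hand":255,"linear":[0,0,0],"rotation":[0,0,0]},{"hand":255,"linear":[0,0,0],"rotation":[0,0,0]},{"hand":255,"linear":[0,0,0],"rotation":[0,0,0]},{"hand":255,"linear":[0,0,0],"rotation":[0,0,0]},{"hand":255,"linear":[0,0,0],"rotation":[0,0,0]},{"hand":255,"linear":[0,0,0],"rotation":[0,0,0]},{"hand":255,"linear":[0,0,0],"rotation":[0,0,0]},{"hand":255,"linear":[0,0,0],"rotation":[0,0,0]},{"hand":255,"linear":[0,0,-0.05],"rotation":[0,0,0]},{"hand":255,"linear":[0,0,-0.1],"rotation":[0,0,0]},{"hand":255,"linear":[0,0,-0.13],"rotation":[0,0,0]},{"hand":255,"linear":[0,0,-0.13],"rotation":[0,0,0]},{"hand":255,"linear":[0,0,-0.13],"rotation":[0,0,0]}])

```text
t: 7.82
eef_pos: [0.5495, 0.2907, 0.2902]
orientation: [0.0, 0.985, 0.17, -0.001]
ft_force: [0.2, 0.5, 0.1]
finger_gap: 0.0
finger_force: 0.0
```

carry_out(plan=[{"hand":255,"linear":[-0.025,0.05,0],"rotation":[0,0,0]},{"hand":255,"linear":[-0.05,0.1,0],"rotation":[0,0,0]},{"hand":255,"linear":[-0.075,0.15,0],"rotation":[0,0,0]},{"hand":255,"linear":[-0.1,0.2,0],"rotation":[0,0,0]},{"hand":255,"linear":[-0.125,0.25,0],"rotation":[0,0,0]},{"hand":255,"linear":[-0.15,0.3,0],"rotation":[0,0,0]},{"hand":255,"linear":[-0.175,0.35,0],"rotation":[0,0,0]},{"hand":255,"linear":[-0.2,0.4,0],"rotation":[0,0,0]},{"hand":255,"linear":[-0.225,0.45,0],"rotation":[0,0,0]},{"hand":255,"linear":[-0.24,0.48,0],"rotation":[0,0,0]},{"hand":255,"linear":[-0.251,0.5,0],"rotation":[0,0,0]},{"hand":255,"linear":[-0.251,0.5,0.01],"rotation":[0,0,0]},{"hand":255,"linear":[-0.251,0.5,0.01],"rotation":[0,0,0]},{"hand":255,"linear":[-0.251,0.5,0.01],"rotation":[0,0,0]}])

```text
t: 9.57
eef_pos: [0.4814, -0.262, 0.2806]
orientation: [-0.001, 0.985, 0.171, -0.001]
ft_force: [-0.3, 0.9, -0.3]
finger_gap: -0.0001
finger_force: 0.0
```

```bash
python3 - <<'E'
from h import *
s=robot.state();print(s['t'],s['eef_pos'],s['orientation'])
k=robot.calibration("wrist");cv2.imwrite('pics/w2.png',robot.capture("wrist"))
R,t=np.array(k['R']),np.array(k['t']);f=192/np.tan(np.radians(k['vfov']/2))
for p in ([.4805,-.264,.12],[.4636,-.019,.058]):
    q=R@np.array(p)+t;print(q[:2]/q[2]*f+[k['cx'],k['cy']],q[2])
E
```

```text
9.575 [ 0.48143802 -0.26204486  0.28057336] [-7.39014672e-04  9.85199470e-01  1.71409450e-01 -5.08994529e-04]
[255.58754441 176.11856547] 0.3127752360351904
[30.41021921 98.64913979] 0.35039451685163825
```

View pics/w2.png

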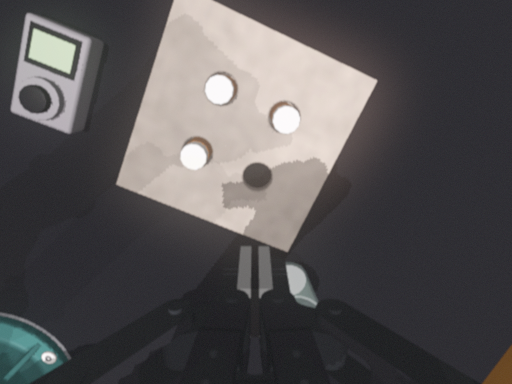

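The empty well shows at (257,176), as predicted, and the timer button at about (35,98). I'll descend over the well.

carry_out(plan=[{"hand":255,"linear":[0,0,0.025],"rotation":[0,0,0]},{"hand":255,"linear":[0,0,0.05],"rotation":[0,0,0]},{"hand":255,"linear":[0,0,0.075],"rotation":[0,0,0]},{"hand":255,"linear":[0,0,0.1],"rotation":[0,0,0]},{"hand":255,"linear":[0,0,0.12],"rotation":[0,0,0]},{"hand":255,"linear":[0,0,0.125],"rotation":[0,0,0]},{"hand":255,"linear":[0,0,0.125],"rotation":[0,0,0]},{"hand":255,"linear":[0,0,0.125],"rotation":[0,0,0]},{"hand":255,"linear":[0,0,0.125],"rotation":[0,0,0]},{"hand":255,"linear":[0,0,0.125],"rotation":[0,0,0]},{"hand":255,"linear":[0,0,0.125],"rotation":[0,0,0]},{"hand":255,"linear":[0,0,0.125],"rotation":[0,0,0]},{"hand":255,"linear":[0,0,0.125],"rotation":[0,0,0]},{"hand":255,"linear":[0,0,0.125],"rotation":[0,0,0]},{"hand":255,"linear":[0,0,0.125],"rotation":[0,0,0]},{"hand":255,"linear":[0,0,0.125],"rotation":[0,0,0]}])

```text
t: 11.62
eef_pos: [0.4813, -0.2639, 0.1563]
orientation: [-0.0, 0.985, 0.17, -0.0]
ft_force: [-0.2, -0.1, -0.5]
finger_gap: -0.0001
finger_force: 0.0
```

carry_out(plan=[{"hand":255,"linear":[0,0,0],"rotation":[0,0,0]},{"hand":255,"linear":[0,0,0],"rotation":[0,0,0]},{"hand":255,"linear":[0,0,0],"rotation":[0,0,0]},{"hand":255,"linear":[0,0,0],"rotation":[0,0,0]},{"hand":255,"linear":[0,0,0],"rotation":[0,0,0]},{"hand":255,"linear":[0,0,0],"rotation":[0,0,0]},{"hand":255,"linear":[0,0,0],"rotation":[0,0,0]},{"hand":255,"linear":[0,0,0],"rotation":[0,0,0]},{"hand":255,"linear":[0,0,0],"rotation":[0,0,0]},{"hand":255,"linear":[0,0,-0.05],"rotation":[0,0,0]},{"hand":255,"linear":[0,0,-0.08],"rotation":[0,0,0]},{"hand":255,"linear":[0,0,-0.08],"rotation":[0,0,0]},{"hand":255,"linear":[0,0,-0.08],"rotation":[0,0,0]}])

```text
t: 13.25
eef_pos: [0.4807, -0.2637, 0.2357]
orientation: [-0.0, 0.985, 0.17, -0.001]
ft_force: [1.2, 0.2, -1.0]
finger_gap: 0.0001
finger_force: 0.0
```

carry_out(plan=[{"hand":255,"linear":[0.013,-0.047,0],"rotation":[0,0,0]},{"hand":255,"linear":[0.026,-0.094,0],"rotation":[0,0,0]},{"hand":255,"linear":[0.04,-0.14,0],"rotation":[0,0,0]},{"hand":255,"linear":[0.053,-0.188,0],"rotation":[0,0,0]},{"hand":255,"linear":[0.062,-0.22,0.01],"rotation":[0,0,0]},{"hand":255,"linear":[0.066,-0.236,0.03],"rotation":[0,0,0]},{"hand":255,"linear":[0.066,-0.236,0.04],"rotation":[0,0,0]},{"hand":255,"linear":[0.066,-0.236,0.04],"rotation":[0,0,0]},{"hand":255,"linear":[0.066,-0.236,0.04],"rotation":[0,0,0]}])

```text
t: 14.38
eef_pos: [0.4646, -0.0207, 0.1964]
orientation: [0.0, 0.986, 0.169, -0.0]
ft_force: [0.3, 0.6, 0.9]
finger_gap: 0.0001
finger_force: 0.0
```

```bash
python3 - <<'E'
from h import *
s=robot.state();print(s['t'],s['eef_pos'],s['orientation'])
k=robot.calibration("wrist");im=robot.capture("wrist");cv2.imwrite('pics/w3.png',im)
R,t=np.array(k['R']),np.array(k['t']);f=192/np.tan(np.radians(k['vfov']/2))
q=R@np.array([.464,-.02,.058])+t;uv=q[:2]/q[2]*f+[k['cx'],k['cy']];print(uv)
c,st=blob(im,int(uv[0]),int(uv[1]),'dark',40);print(c,st,ray('wrist',*c,.058,k))
E
```

```text
14.375 [ 0.46461063 -0.02070042  0.19635493] [ 2.18050644e-04  9.85613323e-01  1.69015769e-01 -1.10971086e-05]
[252.58239903 181.73256732]
[251.44932432 182.74831081] [ 24  24  32  32 592] [ 0.4628 -0.0194  0.058 ]
```

View pics/w3.png

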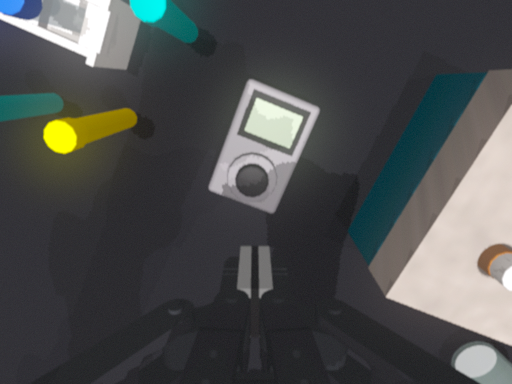

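The button shows at (251,181), i.e. world (0.463, -0.019), directly below the tool. I'll press straight down.

carry_out(plan=[{"hand":255,"linear":[-0.001,-0.001,0.03],"rotation":[0,0,0]},{"hand":255,"linear":[-0.001,-0.001,0.06],"rotation":[0,0,0]},{"hand":255,"linear":[-0.001,-0.001,0.09],"rotation":[0,0,0]},{"hand":255,"linear":[-0.001,-0.001,0.115],"rotation":[0,0,0]},{"hand":255,"linear":[-0.001,-0.001,0.13],"rotation":[0,0,0]},{"hand":255,"linear":[-0.001,-0.001,0.134],"rotation":[0,0,0]},{"hand":255,"linear":[-0.001,-0.001,0.134],"rotation":[0,0,0]},{"hand":255,"linear":[-0.001,-0.001,0.138],"rotation":[0,0,0]},{"hand":255,"linear":[-0.001,-0.001,0.141],"rotation":[0,0,0]},{"hand":255,"linear":[-0.001,-0.001,0.144],"rotation":[0,0,0]},{"hand":255,"linear":[-0.001,-0.001,0.144],"rotation":[0,0,0]},{"hand":255,"linear":[-0.001,-0.001,0.144],"rotation":[0,0,0]}])

```text
t: 15.92
eef_pos: [0.4638, -0.0188, 0.0526]
orientation: [0.0, 0.985, 0.17, 0.001]
ft_force: [1.1, -0.8, 5.0]
finger_gap: -0.0004
finger_force: 2.3
```

carry_out(plan=[{"hand":255,"linear":[0,0,0.001],"rotation":[0,0,0]},{"hand":255,"linear":[0,0,0.002],"rotation":[0,0,0]},{"hand":255,"linear":[0,0,0.002],"rotation":[0,0,0]},{"hand":255,"linear":[0,0,0.002],"rotation":[0,0,0]}])

```text
t: 16.42
eef_pos: [0.4638, -0.0189, 0.0518]
orientation: [0.0, 0.985, 0.17, 0.001]
ft_force: [-1.7, -0.4, 21.7]
finger_gap: -0.0001
finger_force: 10.5
```

The force has jumped to 21.7 N at z = 0.0518, so the button is on its stop. I'll release it and rise.

carry_out(plan=[{"hand":255,"linear":[0,0,-0.01],"rotation":[0,0,0]},{"hand":255,"linear":[0,0,-0.04],"rotation":[0,0,0]},{"hand":255,"linear":[0,0,-0.08],"rotation":[0,0,0]},{"hand":255,"linear":[0,0,-0.12],"rotation":[0,0,0]},{"hand":255,"linear":[0,0,-0.16],"rotation":[0,0,0]},{"hand":255,"linear":[0,0,-0.2],"rotation":[0,0,0]},{"hand":255,"linear":[0,0,-0.2],"rotation":[0,0,0]},{"hand":255,"linear":[0,0,-0.2],"rotation":[0,0,0]},{"hand":255,"linear":[0,0,-0.2],"rotation":[0,0,0]}])

```text
t: 17.55
eef_pos: [0.4617, -0.0189, 0.2488]
orientation: [-0.0, 0.985, 0.17, -0.002]
ft_force: [-1.0, 0.4, 0.1]
finger_gap: -0.0002
finger_force: 0.0
```

```bash
python3 - <<'E'
from workcell import robot
s=robot.state();print(s['t'],s['eef_pos'],s['ft_force'])
print(robot.close_job())
E
```

```text
17.55 [ 0.46170302 -0.01891237  0.2488207 ] [-0.99698335  0.41832565  0.06041834]
the job is handed in; nothing more can be done
None
```

I pointed at the wide tube and then at the empty well for over two seconds each, pressed the timer button down to its stop and released it, and handed the job in at 17.6 s with the arm clear; no verdict was returned.

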